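# Change the jars in the sample incubator

## Robot

A 6-joint arm with a two-finger parallel gripper is mounted at the origin on the work surface. World frame = base frame: x ahead of the robot, y to its left, z up, the work surface at z = 0. Lengths are in mm, angles in rad, forces in N, time in s.
With the tool pointing down it reaches from about 275 to 750 mm from the base axis. Payload 10.2 kg.
Tool frame: the origin (TCP) lies midway between the tips of the shut fingers; the grasp point (between the pads) lies grip_depth behind it (grip_depth is the distance from the TCP to the grasp point, in mm); z points along the fingers, y is the line along which they close (so a half turn about z gives the same grasp; the last joint's range is limited). The gripper opens to 85 mm and grips with 20 to 120 N. Pads are 22 mm wide; open, the fingers measure 114 mm over their backs; the gripper's body (76 mm by 85 mm) begins 54 mm behind the grasp point. The pads swing forward as they close: fully open they stand 13 mm farther back than shut.
Start: joints at [-1.406, 0.313, 1.498, -0, 1.331, -0.223], TCP at [198.518, -486.026, 231.294] pointing down, gripper open.
Joint ranges: [-2.94, 2.94], [-0.97, 2.17], [0.19, 2.56], [-1.23, 4.37], [0.02, 3.11], [-2.88, 2.88]. Speed limits (rad/s): [2.39, 2.39, 3.01, 3.14, 3.14, 3.14].

## Interface

Orientations are given as a unit quaternion [w, x, y, z].
In Python, from rig import * gives the robot as it stands.
- The arm moves only by the tool servo_tool, never from a script. Its argument "commands" is a list of rows, each a list of 3 entries, a list of its own where there are three numbers: the gripper command: -1 is fully open, 1 is shut, values between are in proportion, then the shift along the tool's x, y, z in m, then the turn, a rotation vector about the tool's x, y, z in units of 6 degrees (1.0 is 6 degrees). In form: [[grip, [dx, dy, dz], [ax, ay, az]], ...]. A call has 1 to 10 rows; each row shifts and turns the commanded pose from where the row before left it, along the tool's axes as they then stand; what a row does not reach is not made up. A row lasts 1/12 s, in which the tool goes at most 41.7 mm and 7.16 degrees, less where a joint would pass 70% of its speed; a pose out of reach is approached as far as the arm can. A call is refused whole if a number of a shift passes 0.0417 or a number of a turn 1, either way. A call with a gripper value outside its range is refused whole. The fingers move at their own pace and stop on an object; "squeeze" is the grip in N (left out, the last holds). Time passes only in rows, so rows that do not move let the fingers close. It gives the time, the measured TCP pose, the force, the opening and the grip force at its end, in the units of the state.
- sense(): the state, without advancing time (a new reading comes with each control period).
- capture(name): name is "scene" or "top" or "wrist"; returns a dict with "pixels" (384x512x3 uint8, red, green, blue), "z_map" (384x512 float32, mm along the optical axis (not along the pixel's ray), 0 where there is no reading), "fx", "fy", "cx", "cy" (pixels), "rvec" (rotation vector, rad) and "tvec" (3), from world to camera coordinates, as OpenCV has them; the wrist camera has in their place "T_tool_cam" (4x4, takes a point from camera to tool coordinates, whose origin is the TCP and whose axes are the flange's). Camera axes: x right, y down, z forward; pixel columns grow to the right and rows downward; lengths in mm; the calibration is good to about 2 mm. A picture is of the moment at which its call begins: read the wrist's pose just before it.
- finish_job(): hands the job in; it is judged then, once.
The state is a dict: "time_s": time; "joints": joint angles; "dq": joint speeds; "tau": joint torques, N m; "eef_pos": TCP position; "ee_rot": TCP orientation; "force": force on the tool from outside, world axes, zero at the start; "wrist_torque": the same for the moment, N m; "grip_width": opening from 0.0 (shut) to 1.0 (fully open); "grip_force": force on a finger pad.
Only numpy, scipy, OpenCV 4.12 (cv2) and the standard library are available. Lean on these libraries where they do the work, as an engineer would, in place of code of your own. Each camera call takes 0.05 s, during which the arm holds its last target. There are 200 camera calls.

## Task

Flip the isolator off, then lift the incubator's counterweighted lid past its balance point so that it rests open by itself, move the green-capped finished jar from the well to stand on the middle of the black cooling mat, and stand every blue-capped sample jar upright on the floor of the well. Then close the lid fully and flip the isolator back on; it must never be on while the lid is open. Leave the white-capped reference jar and the amber bottle where they are.

Things in the scene. Friction and masses are not known exactly. Their poses are not given: they have to be found in the camera images.
- incubator: white open-topped box fixed to the bench, origin at the centre of its underside, axes: x along the lid's hinge (pointing away from the robot at yaw 0), y towards the hinge, z up. Outside 206 by 186 mm, rim 80 mm above the bench. A grey control pod with a screen on its +x end reaches to x = 151 mm and 70 mm above the bench
- well (a point): centre of the flat floor of the incubator's well, 25 mm above the bench; axes as the incubator's. The well is 190 mm (x) by 170 mm (y) inside, walls 8 mm thick, rim 55 mm above this floor
- lid_hinge (a point): mid-point of the lid's hinge line, fixed to the incubator at its x 0, y +100 mm, 85 mm above the bench; axes as the incubator's, the hinge along x. The lid is a clear panel with a blue frame, 200 mm (x) by 196 mm, 8 mm thick; a red counterweight bar on arms stands over the hinge, its top 171 mm above the bench, when it is closed
- lid_handle (a point): centre of the lid's handle: a round steel bar, diameter 12 mm, 110 mm long, parallel to the hinge and 240 mm from it in the lid's plane. It stands out on two arms, 32 mm clear of the lid's free edge and of the wall, so it can be pinched from above at any lid angle. Lid closed: 85 mm above the bench, on the incubator's -y side. The point turns with the lid
- lid (a joint): angle of the lid, rad: 0 closed (level), 1.8 open (stop); the handle rises from the -y side over towards +y. Balance point at about 0.72: below it the lid falls shut, beyond it the lid swings on by itself to 1.8 and rests there, within about 3 s; the hinge is damped. At the handle it takes less than 3 N when moved slowly
- isolator (a joint): angle of the isolator's toggle, rad: 0 off, 1.1 on, upright at 0.55. The toggle's weight makes it fall into the nearer of the two detents; moving it takes about 1 N at the ball
- toggle_tip (a point): centre of the black ball (diameter 26 mm) at the end of the isolator's toggle (a steel rod of diameter 10 mm), 70 mm from the pivot; at either detent it is about 106 mm above the bench
- toggle_pivot (a point): pivot of the isolator's toggle, on the centre of a grey box fixed to the bench (110 x 80 mm, 45 mm high), 46 mm above the bench. Its axes: the toggle swings in the x-z plane about y; off leans to its -x side (red patch), on leans to its +x side (green patch), the ball 37 mm either side of the pivot
- reference_mid (a point): centre (25 mm above its underside) of the reference jar: like the sample jars, but with a white cap. It is to be left where it is
- reagent: amber reagent bottle, diameter 60 mm, 120 mm high, origin at the centre of its underside; to be left alone
- finished_mid (a point): centre (25 mm above its underside) of the finished jar: of the same size as the sample jars, but with a green cap; it starts standing on the floor of the well, under the lid, and goes to the cooling mat
- finished: the finished jar's body, origin at the centre of its underside
- mat_top (a point): centre of the top of the black rubber cooling mat, fixed flat on the bench, 120 mm (x) by 100 mm (y), 4 mm thick; z up
- sample0_mid (a point): centre (25 mm above its underside) of a sample jar: closed round jar with a blue cap, diameter 44 mm, 50 mm high, 80 to 150 g, standing upright on the bench; z along its axis. Three or four sample jars are present; an absent one reads None from the start
- sample0: the same jar's body, origin at the centre of its underside
- sample1_mid (a point): centre (25 mm above its underside) of a sample jar: closed round jar with a blue cap, diameter 44 mm, 50 mm high, 80 to 150 g, standing upright on the bench; z along its axis. Three or four sample jars are present; an absent one reads None from the start
- sample1: the same jar's body, origin at the centre of its underside
- sample2_mid (a point): centre (25 mm above its underside) of a sample jar: closed round jar with a blue cap, diameter 44 mm, 50 mm high, 80 to 150 g, standing upright on the bench; z along its axis. Three or four sample jars are present; an absent one reads None from the start
- sample2: the same jar's body, origin at the centre of its underside
- sample3_mid (a point): centre (25 mm above its underside) of a sample jar: closed round jar with a blue cap, diameter 44 mm, 50 mm high, 80 to 150 g, standing upright on the bench; z along its axis. Three or four sample jars are present; an absent one reads None from the start
- sample3: the same jar's body, origin at the centre of its underside
Mind the look-alikes: they are no part of the job. What is shaped like the sample3 but pink or red is not meant.

How it is judged (in metres and radians):
On the way, in this order (a step that is already met when the one before it is completed fails the run):
1. the isolator is off, with the lid still closed (value of joint isolator below 0.15 rad and value of joint lid below 0.1 rad), for 0.2 s.
2. the lid rests open by itself, beyond 1.5 rad, still and not touched by the robot (value of joint lid above 1.5 rad and velocity of joint lid between -0.1 and 0.1 rad/s and contact force between each of the arm, the fingers and lid below 0.05 N), for 0.3 s.
3. the finished jar stands upright on the mat and every sample jar present on the floor of the well, the lid still open (x of sample0_mid in the frame of well between -0.08 and 0.08 m and y of sample0_mid in the frame of well between -0.07 and 0.07 m and z of sample0_mid in the frame of well between 0.018 and 0.032 m and angle between each of sample0_mid, sample1_mid, sample2_mid, sample3_mid, finished_mid's own z axis and vertical below 0.15 rad and x of sample1_mid in the frame of well between -0.08 and 0.08 m and y of sample1_mid in the frame of well between -0.07 and 0.07 m and z of sample1_mid in the frame of well between 0.018 and 0.032 m and x of sample2_mid in the frame of well between -0.08 and 0.08 m and y of sample2_mid in the frame of well between -0.07 and 0.07 m and z of sample2_mid in the frame of well between 0.018 and 0.032 m and x of sample3_mid in the frame of well between -0.08 and 0.08 m and y of sample3_mid in the frame of well between -0.07 and 0.07 m and z of sample3_mid in the frame of well between 0.018 and 0.032 m and x of finished_mid in the frame of mat_top between -0.05 and 0.05 m and y of finished_mid in the frame of mat_top between -0.04 and 0.04 m and z of finished_mid in the frame of mat_top between 0.018 and 0.032 m and linear speed of each of sample0, sample1, sample2, sample3, finished below 0.03 m/s and value of joint lid above 1.3 rad and contact force between the fingers and sample0 below 0.05 N and contact force between the fingers and sample1 below 0.05 N and contact force between the fingers and sample2 below 0.05 N and contact force between the fingers and sample3 below 0.05 N and contact force between the fingers and finished below 0.05 N), for 0.2 s.
4. the lid is closed and let go (value of joint lid below 0.06 rad and velocity of joint lid above -0.1 rad/s and contact force between the fingers and lid below 0.05 N), for 0.2 s.
5. the isolator is on (value of joint isolator above 0.95 rad and value of joint lid below 0.06 rad), for 0.2 s.
At the end, for the whole second after the job is handed in: Every sample jar present stands upright (0.15 rad) on the floor of the well, centre 15 mm or more from its walls, the finished jar upright on the mat, centre 10 mm or more inside its edges, all at rest; the lid is closed (below 0.06 rad) and the isolator on (above 0.95 rad) (all of step 5 and x of sample0_mid in the frame of well between -0.08 and 0.08 m and y of sample0_mid in the frame of well between -0.07 and 0.07 m and z of sample0_mid in the frame of well between 0.018 and 0.032 m and angle between each of sample0_mid, sample1_mid, sample2_mid, sample3_mid, finished_mid's own z axis and vertical below 0.15 rad and x of sample1_mid in the frame of well between -0.08 and 0.08 m and y of sample1_mid in the frame of well between -0.07 and 0.07 m and z of sample1_mid in the frame of well between 0.018 and 0.032 m and x of sample2_mid in the frame of well between -0.08 and 0.08 m and y of sample2_mid in the frame of well between -0.07 and 0.07 m and z of sample2_mid in the frame of well between 0.018 and 0.032 m and x of sample3_mid in the frame of well between -0.08 and 0.08 m and y of sample3_mid in the frame of well between -0.07 and 0.07 m and z of sample3_mid in the frame of well between 0.018 and 0.032 m and x of finished_mid in the frame of mat_top between -0.05 and 0.05 m and y of finished_mid in the frame of mat_top between -0.04 and 0.04 m and z of finished_mid in the frame of mat_top between 0.018 and 0.032 m and linear speed of each of sample0, sample1, sample2, sample3, finished below 0.03 m/s); the robot touches nothing.
It fails at once if the isolator is on (past upright) while the lid is open (value of joint isolator above 0.55 rad and value of joint lid above 0.3 rad).
It fails at once if the reference jar is pushed more than 3 cm from its place or tipped (distance of reference_mid from where it was at the start of the episode above 0.03 m or angle between reference_mid's own z axis and vertical above 0.3 rad).
It fails at once if the reagent bottle is pushed more than 3 cm from its place or tipped (distance of reagent from where it was at the start of the episode above 0.03 m or angle between reagent's own z axis and vertical above 0.3 rad).
Of sample0, sample1, sample2, sample3 only 3 to 4 are there at a start; the rules pass over those that are not, and their reading is None.
At some moment in a run one of sample0, sample1, sample2, sample3 may be knocked a few centimetres aside while the robot is not near it.
It also fails if it takes over 210 s, if anything falls off the work surface, if the arm or the gripper's body presses on something with over 40 N, if the wrist force passes 120 N, or if a joint passes its speed limit or range.

## Working session

There is one attempt and no reset: what is moved stays moved. The work goes in short steps, Python scripts to look and compute and a tool call to move; the robot and the scene stay as the last step left them, time stands still between calls to the robot, and variables do not carry over. Pictures are saved under pics/ and viewed, at most 14 in all, crops included, and the job is handed in when it is done.

Besides the shell and the picture viewer there is one more tool, called after "Emit:" as name([rows], argument=value, ...), one row to a line, values as JSON. servo_tool: Moves the arm, as the interface text tells. Its arguments: {"type":"object","properties":{"commands":{"type":"array"},"squeeze":{"type":"number"}},"required":["commands"]}

```bash
ls; mkdir -p pics; cat > h.py <<'E'
from rig import *
import numpy as np, cv2
from scipy.spatial.transform import Rotation as R
def cam(name):
    s=sense(); c=capture(name)
    if name=="wrist":
        q=s["ee_rot"]; T=np.eye(4); T[:3,:3]=R.from_quat([q[1],q[2],q[3],q[0]]).as_matrix(); T[:3,3]=s["eef_pos"]
        c["M"]=T@np.array(c["T_tool_cam"])
    else:
        W=np.eye(4); W[:3,:3]=cv2.Rodrigues(np.array(c["rvec"],float))[0]; W[:3,3]=np.array(c["tvec"]).ravel(); c["M"]=np.linalg.inv(W)
    return c
def save(c,f): cv2.imwrite(f,c["pixels"][:,:,::-1])
def pt(c,u,v):
    z=float(c["z_map"][int(v),int(u)]); return (c["M"]@[(u-c["cx"])/c["fx"]*z,(v-c["cy"])/c["fy"]*z,z,1])[:3]
def ray(c,u,v,h):
    d=c["M"][:3,:3]@[(u-c["cx"])/c["fx"],(v-c["cy"])/c["fy"],1]; o=c["M"][:3,3]; return o+d*(h-o[2])/d[2]
def cloud(c):
    z=c["z_map"]; v,u=np.mgrid[:z.shape[0],:z.shape[1]]
    P=np.stack([(u-c["cx"])/c["fx"]*z,(v-c["cy"])/c["fy"]*z,z],-1)@c["M"][:3,:3].T+c["M"][:3,3]; P[z==0]=np.nan; return P
E
python3 - <<'E'
from h import *
print(sense())
c=cam("top"); save(c,"pics/top.png"); print(c["M"]); 
c2=cam("scene"); save(c2,"pics/scene.png"); print(c2["M"])
E
```

```text
pics
{'time_s': 0.0, 'joints': array([-1.40640608e+00,  3.13491172e-01,  1.49844615e+00,  2.97362369e-05,
        1.33101135e+00, -2.23389054e-01]), 'dq': array([ 0.00130708,  0.00139711,  0.00175214,  0.00021573, -0.00114132,
        0.00025765]), 'tau': array([-3.16981270e-03, -4.12279165e+01, -2.59741509e+01, -3.15103680e-04,
        4.26031314e-03, -9.51452591e-06]), 'eef_pos': array([ 198.4774608 , -485.75542412,  230.7106012 ]), 'ee_rot': array([-6.77286014e-04,  9.81262670e-01,  1.92673591e-01,  3.44319465e-05]), 'force': array([-0.12044619,  0.17825276,  0.37256414]), 'wrist_torque': array([0.00082712, 0.02381301, 0.0147105 ]), 'grip_force': 0.0, 'grip_width': 1.0015028030798228}
[[ 2.71977197e-02 -9.80473375e-01  1.94762021e-01  2.26742097e+02]
 [-9.99624982e-01 -2.72982227e-02  2.16848971e-03 -1.14168838e+01]
 [ 3.19051061e-03 -1.94747960e-01 -9.80848129e-01  1.46931109e+03]
 [ 0.00000000e+00  0.00000000e+00  0.00000000e+00  1.00000000e+00]]
[[ 1.84353153e-02  8.41128646e-01 -5.40520804e-01  1.10303499e+03]
 [ 9.99829968e-01 -1.52827671e-02  1.03185807e-02 -2.99246966e+01]
 [ 4.18600300e-04 -5.40619124e-01 -8.41267370e-01  9.83844441e+02]
 [ 0.00000000e+00  0.00000000e+00  0.00000000e+00  1.00000000e+00]]
```

View pics/top.png

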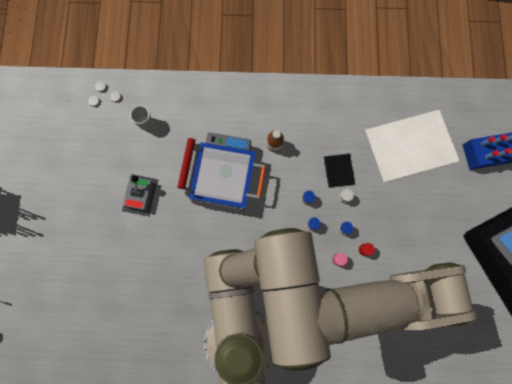

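View pics/scene.png

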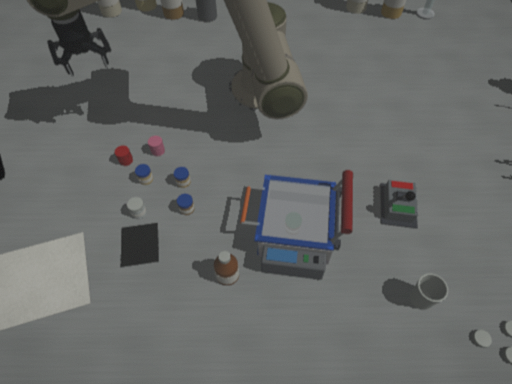

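The top view shows three blue caps, at (309,197), (314,224) and (347,228). The white cap is at (347,196), the bottle at (276,138) and the mat at (340,170). The red (367,250) and pink (341,260) jars are look-alikes. The green jar is under the lid at (226,172), and the isolator is at (140,193), leaning to the green side. Next I'll measure these.

```bash
python3 - <<'E'
from h import *
for name in ("top","scene"):
    c=cam(name); P=cloud(c); hsv=cv2.cvtColor(c["pixels"],cv2.COLOR_RGB2HSV); H,S,V=cv2.split(hsv)
    print(name)
    def comp(lab,m,zlo,zhi,minn=15):
        m=(m&(P[...,2]>zlo)&(P[...,2]<zhi)).astype(np.uint8)
        n,l,st,ce=cv2.connectedComponentsWithStats(m)
        for i in range(1,n):
            if st[i,4]>=minn:
                p=P[l==i]; r=cv2.minAreaRect(p[:,:2].astype(np.float32)); k=st[i]
                print(lab,k[4],ce[i].round(),"med",np.median(p,0).round(1),"rect",np.round(r[0],1),np.round(r[1],1),round(r[2],1))
    comp("blue",(H>105)&(H<130)&(S>140),25,130)
    comp("red/hinge bar",((H<8)|(H>172))&(S>140),25,200)
    comp("green",(H>50)&(H<85)&(S>70),-5,200,10)
    comp("black",(V<40),-5,12,100)
    comp("blackball",(V<50),75,130,10)
    comp("white",(S<40)&(V>150),40,62,10)
    comp("orange",(H>5)&(H<22)&(S>140),40,140,10)
    comp("isobox",(S<255),38,52,200)
E
```

```text
top
blue 840 [486. 152.] med [ 686.7 -851.8   62.6] rect [ 691.6 -887.2] [ 99.2 147.6] 11.7
blue 813 [223. 175.] med [566.7  68.2  88.6] rect [570.9  75.6] [197.7 214.2] 81.3
blue 103 [309. 196.] med [ 502.8 -230.8   50.1] rect [ 504.  -229.7] [39.6 36.8] 27.0
blue 106 [314. 223.] med [ 410.1 -248.    50.3] rect [ 409.9 -248.2] [38.5 38. ] 28.0
blue 111 [347. 228.] med [ 397.2 -361.4   50. ] rect [ 398.3 -360.5] [39.  39.5] 85.7
red/hinge bar 24 [504. 137.] med [ 718.9 -893.1  117.9] rect [ 718.9 -893.4] [13.8 19.8] 27.9
red/hinge bar 21 [491. 139.] med [ 710.7 -848.3  117.5] rect [ 710.1 -850.9] [12.7 15.9] 13.8
red/hinge bar 326 [186. 163.] med [581.1 189.6 168.3] rect [582.7 189.7] [ 22.7 167. ] 81.3
red/hinge bar 22 [508. 151.] med [ 669.9 -902.7  116.9] rect [ 669.6 -901.9] [12.2 19.8] 9.2
red/hinge bar 22 [496. 153.] med [ 661.5 -860.3  118.1] rect [ 662.4 -860.1] [12.4 17.6] 2.7
red/hinge bar 99 [134. 203.] med [464.  384.1  46.2] rect [463.6 383.7] [59.9 22.3] 80.2
red/hinge bar 143 [367. 249.] med [ 325.9 -429.6   49.3] rect [ 327.2 -431.2] [41.8 41.9] 55.3
green 20 [220. 14
[... 1679 characters left out ...]
] [42.3 35.6] 48.9
red/hinge bar 252 [349. 201.] med [596.7 193.5 168. ] rect [587. 193.] [ 12.9 165.3] 81.9
red/hinge bar 108 [402. 185.] med [464.9 383.8  44.6] rect [465.3 384.4] [57.1 20.1] 80.6
green 149 [403. 208.] med [543.5 372.2  44.9] rect [542.6 371.2] [59.7 26.2] 79.7
green 33 [306. 258.] med [696.8  90.4  70.3] rect [696.9  90.3] [10.1 16.7] 83.7
blackball 16 [246.  66.] med [ 45.9 -56.8 123.6] rect [ 46.  -55.9] [43.2  5.7] 36.6
blackball 68 [410. 196.] med [545.7 366.7 112.3] rect [544.1 369.1] [19.8 19.7] 4.6
orange 112 [245. 204.] med [549.2 -57.4  88.8] rect [546.2 -58.2] [  8.7 103.2] 80.9
isobox 812 [401. 199.] med [518.  372.1  43.8] rect [506.7 377. ] [ 81.2 112.7] 80.0
```

```bash
python3 - <<'E'
from h import *
c=cam("top"); s=cam("scene")
a=cv2.resize(c["pixels"][110:240,100:380],None,fx=2.8,fy=2.3,interpolation=cv2.INTER_CUBIC)
b=cv2.resize(s["pixels"][130:290,100:440],(784,369-80+0),interpolation=cv2.INTER_CUBIC)
cv2.imwrite("pics/crop.png",np.vstack([a,b])[:,:,::-1])
E
```

```text
(no output)
```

View pics/crop.png

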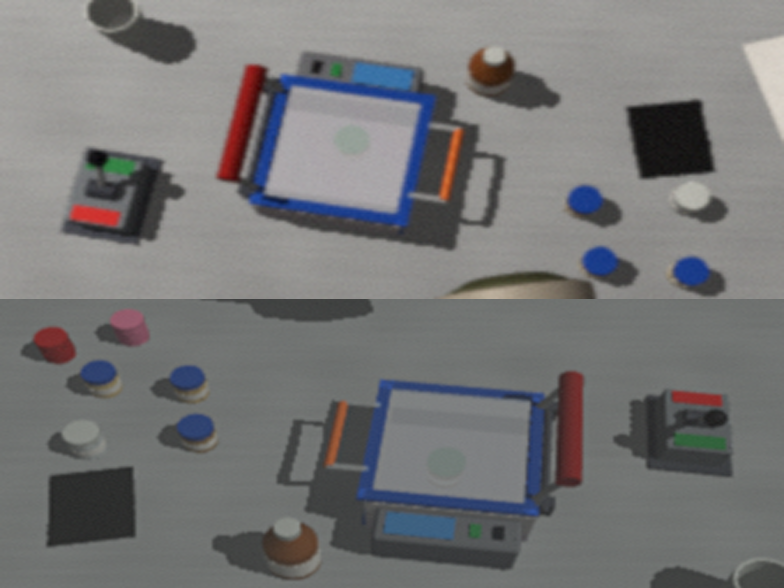

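The enlarged crop confirms it. The top half shows the blue caps at (585,200), (600,262) and (690,272), with the white cap separate at (690,198). Red and pink appear only in the scene view. The toggle ball is on the green side, so it is on. First I'll turn the tool to the incubator's yaw (about -8.6°) and go to the toggle.

Emit:
servo_tool([
  [1,[0,0,0],[0,0,0.856]],
  [1,[0,0,0],[0,0,0.856]],
  [1,[0,0,0],[0,0,0.856]],
  [1,[0,0,0],[0,0,0.856]],
  [1,[0,0,0],[0,0,0.856]],
  [1,[0,0,0],[0,0,0.856]],
  [1,[0.011,-0.04,0],[0,0,0]],
  [1,[0.011,-0.04,0],[0,0,0]],
  [1,[0.011,-0.04,0],[0,0,0]],
  [1,[0.011,-0.04,0],[0,0,0]],
], squeeze=25)

```text
time_s: 1.13
eef_pos: [266.2, -332.6, 231.1]
ee_rot: [-0.0, 0.997, -0.075, 0.0]
force: [1.0, -1.3, 0.5]
grip_width: -0.0
grip_force: 0.0
```

Emit:
servo_tool([
  [1,[0.011,-0.04,0],[0,0,0]],
  [1,[0.011,-0.04,0],[0,0,0]],
  [1,[0.011,-0.04,0],[0,0,0]],
  [1,[0.011,-0.04,0],[0,0,0]],
  [1,[0.011,-0.04,0],[0,0,0]],
  [1,[0.011,-0.04,0],[0,0,0]],
  [1,[0.011,-0.04,0],[0,0,0]],
  [1,[0.011,-0.04,0],[0,0,0]],
  [1,[0.011,-0.04,0],[0,0,0]],
  [1,[0.011,-0.04,0],[0,0,0]],
])

```text
time_s: 1.97
eef_pos: [434.8, 46.9, 231.5]
ee_rot: [0.0, 0.997, -0.075, 0.0]
force: [0.5, -1.8, -0.7]
grip_width: 0.002
grip_force: 0.0
```

```bash
cat >> h.py <<'E'
TH=-0.1501
def F(p): c,s=np.cos(TH),np.sin(TH); return np.array([p[0]*c+p[1]*s,-p[0]*s+p[1]*c,p[2]])
def st():
    s=sense(); q=s["ee_rot"]; M=R.from_quat([q[1],q[2],q[3],q[0]]).as_matrix()
    print("t",round(s["time_s"],2),"F",F(s["eef_pos"]).round(1),"yaw",round(np.degrees(np.arctan2(M[1,0],M[0,0])),2),"tilt",round(np.degrees(np.arccos(min(1,-M[2,2]))),2),"force",s["force"].round(1),"grip",round(s["grip_width"]*85,1),round(s["grip_force"],1),"j",s["joints"].round(2))
E
python3 - <<'E'
from h import *
import rig
st(); print([n for n in dir(rig) if not n.startswith('__')]); print(getattr(rig,'grip_depth',None))
E
```

```text
t 1.97 F [422.9 111.4 231.5] yaw -8.58 tilt 0.04 force [ 0.5 -1.8 -0.7] grip 0.2 0.0 j [-0.16  0.12  1.74 -0.    1.28  1.56]
['PlanningError', 'capture', 'finish_job', 'grip_depth', 'sense']
18.700000000000003
```

Emit:
servo_tool([
  [1,[0.0105,-0.0373,0],[0,0,0]],
  [1,[0.0105,-0.0373,0],[0,0,0]],
  [1,[0.0105,-0.0373,0],[0,0,0]],
  [1,[0.0105,-0.0373,0],[0,0,0]],
  [1,[0.0105,-0.0373,0],[0,0,0]],
  [1,[0.0105,-0.0373,0],[0,0,0]],
  [1,[0.0105,-0.0373,0],[0,0,0]],
  [1,[0.0105,-0.0373,0],[0,0,0]],
  [1,[0.0105,-0.0373,0],[0,0,0]],
  [1,[0,0,0],[0,0,0]],
])

```text
time_s: 2.8
eef_pos: [578.9, 367.6, 228.2]
ee_rot: [-0.0, 0.997, -0.073, -0.001]
force: [-1.2, -0.8, -1.8]
grip_width: -0.001
grip_force: 0.0
```

Emit:
servo_tool([
  [1,[0,0,0.034],[0,0,0]],
  [1,[0,0,0.034],[0,0,0]],
  [1,[0,0,0.034],[0,0,0]],
  [1,[0,0,0.034],[0,0,0]],
  [1,[0,0,0],[0,0,0]],
  [1,[0,0,0],[0,0,0]],
])

```text
time_s: 3.3
eef_pos: [577.6, 362.1, 94.7]
ee_rot: [0.001, 0.997, -0.075, -0.001]
force: [0.1, 0.3, 1.8]
grip_width: 0.004
grip_force: 0.0
```

```bash
python3 - <<'E'
from h import *
st()
E
```

```text
t 3.3 F [517.  444.4  94.7] yaw -8.6 tilt 0.16 force [0.1 0.3 1.8] grip 0.4 0.0 j [ 0.39  0.78  1.12 -0.    1.25  2.11]
```

Emit:
servo_tool([
  [1,[-0.008,-0.001,0],[0,0,0]],
  [1,[-0.008,-0.001,0],[0,0,0]],
  [1,[-0.008,-0.001,0],[0,0,0]],
  [1,[-0.008,0,0],[0,0,0]],
  [1,[-0.008,0,0],[0,0,0]],
  [1,[-0.008,0,0],[0,0,0]],
  [1,[-0.008,0,0],[0,0,0]],
  [1,[-0.008,0,0],[0,0,0]],
  [1,[-0.008,0,0],[0,0,0]],
  [1,[0,0,0],[0,0,0]],
])

```text
time_s: 4.13
eef_pos: [505.8, 376.6, 95.3]
ee_rot: [0.0, 0.997, -0.074, -0.001]
force: [-0.3, -0.0, 0.8]
grip_width: 0.004
grip_force: 0.0
```

Emit:
servo_tool([
  [1,[0,0,0],[0,0,0]],
  [1,[0.02,0,0],[0,0,0]],
  [1,[0,0,-0.04],[0,0,0]],
  [1,[0,0,-0.04],[0,0,0]],
  [1,[0,0.0,-0.04],[0,0,0]],
  [1,[0,0.04,0],[0,0,0]],
  [1,[0,0.04,0],[0,0,0]],
  [1,[0,0,0],[0,0,0]],
])

```text
time_s: 4.8
eef_pos: [514.8, 289.2, 215.4]
ee_rot: [0.001, 0.997, -0.077, -0.0]
force: [0.6, -0.6, -0.6]
grip_width: -0.003
grip_force: 0.0
```

```bash
python3 - <<'E'
from h import *
st()
c=cam("scene")
cv2.imwrite("pics/s2.png",cv2.resize(c["pixels"],None,fx=1.5,fy=1.5)[:,:,::-1])
E
```

```text
t 4.8 F [465.8 362.9 215.4] yaw -8.81 tilt 0.13 force [ 0.6 -0.6 -0.6] grip -0.3 0.0 j [ 0.31  0.47  1.31 -0.    1.36  2.04]
```

View pics/s2.png

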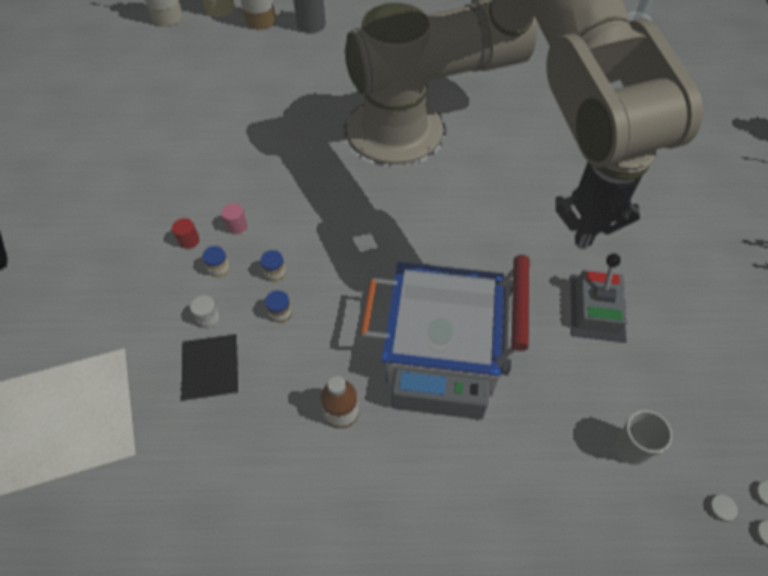

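The toggle ball is now at (613,260), on the red side, so the isolator is off. Next is the handle, at about F (549, 23), with the gripper partly open.

Emit:
servo_tool([
  [0.18,[0.0092,0.0377,0],[0,0,0]],
  [0.18,[0.0092,0.0377,0],[0,0,0]],
  [0.18,[0.0092,0.0377,0],[0,0,0]],
  [0.18,[0.0092,0.0377,0],[0,0,0]],
  [0.18,[0.0092,0.0377,0],[0,0,0]],
  [0.18,[0.0092,0.0377,0],[0,0,0]],
  [0.18,[0.0092,0.0377,0],[0,0,0]],
  [0.18,[0.0092,0.0377,0],[0,0,0]],
  [0.18,[0.0092,0.0377,0],[0,0,0]],
  [0.18,[0,0,0],[0,0,0]],
])

```text
time_s: 5.68
eef_pos: [547.4, -59.4, 215.0]
ee_rot: [0.001, 0.997, -0.078, 0.0]
force: [-0.7, 0.8, 0.2]
grip_width: 0.411
grip_force: 0.0
```

Emit:
servo_tool([
  [0.18,[0,0,0.03],[0,0,0]],
  [0.18,[0,0,0.03],[0,0,0]],
  [0.18,[0,0,0],[0,0,0]],
])

```text
time_s: 5.93
eef_pos: [544.5, -52.8, 150.3]
ee_rot: [-0.001, 0.997, -0.075, -0.004]
force: [-1.1, 0.5, -1.8]
grip_width: 0.409
grip_force: 0.0
```

```bash
python3 - <<'E'
from h import *
st()
c=cam("wrist"); save(c,"pics/w1.png"); P=cloud(c)
H,S,V=cv2.split(cv2.cvtColor(c["pixels"],cv2.COLOR_RGB2HSV))
m=(H>5)&(H<22)&(S>140)&(P[...,2]>70)
p=P[m]; print(m.sum(), [F(x).round(1) for x in np.nanpercentile(p,[50],axis=0)])
q=np.array([F(x) for x in p]); print(np.nanpercentile(q,[2,50,98],axis=0).round(1))
E
```

```text
t 5.93 F [546.3  29.2 150.3] yaw -8.6 tilt 0.52 force [-1.1  0.5 -1.8] grip 34.8 0.0 j [-0.31  0.44  1.54  0.    1.17  1.41]
2135 [array([554.4,  25.4,  90.5])]
[[497.7  19.8  87.4]
 [554.6  25.2  90.5]
 [601.6  30.6  92.2]]
```

View pics/w1.png

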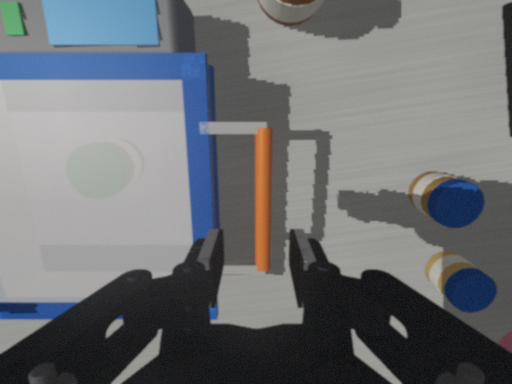

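The wrist view shows the orange bar at (263,200), between the fingertips at (222,250) and (298,250), and the lid edge near column 210. I'll narrow the opening and lower.

Emit:
servo_tool([
  [0.36,[0.003,0.0,0],[0,0,0]],
  [0.36,[0,0,0],[0,0,0]],
  [0.36,[0,0,0],[0,0,0]],
])

```text
time_s: 6.23
eef_pos: [550.3, -54.2, 157.0]
ee_rot: [0.0, 0.997, -0.075, 0.001]
force: [0.5, -0.3, 0.3]
grip_width: 0.317
grip_force: 0.0
```

```bash
python3 - <<'E'
from h import *
st()
E
```

```text
t 6.23 F [552.2  28.7 157. ] yaw -8.57 tilt 0.17 force [ 0.5 -0.3  0.3] grip 26.9 0.0 j [-0.31  0.44  1.52  0.    1.18  1.41]
```

Emit:
servo_tool([
  [0.36,[0,0.004,0.018],[0,0,0]],
  [0.36,[0,0,0.018],[0,0,0]],
  [0.36,[0,0,0.018],[0,0,0]],
  [0.36,[0,0,0.018],[0,0,0]],
  [0.36,[0,0,0.018],[0,0,0]],
  [0.36,[0,0,0],[0,0,0]],
  [0.36,[0,0,0],[0,0,0]],
])

```text
time_s: 6.82
eef_pos: [549.0, -58.2, 66.0]
ee_rot: [0.0, 0.997, -0.075, 0.0]
force: [0.2, -0.3, 0.3]
grip_width: 0.317
grip_force: 0.0
```

```bash
python3 - <<'E'
from h import *
st()
E
```

```text
t 6.82 F [551.5  24.6  66. ] yaw -8.59 tilt 0.01 force [ 0.2 -0.3  0.3] grip 26.9 0.0 j [-0.32  0.55  1.61  0.    0.98  1.4 ]
```

Emit:
servo_tool([
  [1,[0,0,0],[0,0,0]],
  [1,[0,0,0],[0,0,0]],
  [1,[0,0,0],[0,0,0]],
  [1,[0,0,0],[0,0,0]],
  [1,[0,0,0],[0,0,0]],
], squeeze=30)

```text
time_s: 7.23
eef_pos: [549.6, -58.6, 67.0]
ee_rot: [0.0, 0.997, -0.075, 0.002]
force: [-1.2, -1.7, 6.9]
grip_width: 0.13
grip_force: 29.5
```

```bash
python3 - <<'E'
from h import *
st()
# arc increments in tool axes: radius 240, 0.06 rad steps
t=np.arange(0,1.75,0.07)
for a,b in zip(t[:-1],t[1:]): print(round(b,2),"dy",round(240*(np.cos(b)-np.cos(a)),1),"dz",round(-240*(np.sin(b)-np.sin(a)),1))
E
```

```text
t 7.23 F [552.2  24.2  67. ] yaw -8.59 tilt 0.18 force [-1.2 -1.7  6.9] grip 11.1 29.5 j [-0.32  0.55  1.61 -0.    0.98  1.4 ]
0.07 dy -0.6 dz -16.8
0.14 dy -1.8 dz -16.7
0.21 dy -2.9 dz -16.5
0.28 dy -4.1 dz -16.3
0.35 dy -5.2 dz -16.0
0.42 dy -6.3 dz -15.6
0.49 dy -7.4 dz -15.1
0.56 dy -8.4 dz -14.5
0.63 dy -9.4 dz -13.9
0.7 dy -10.4 dz -13.2
0.77 dy -11.3 dz -12.5
0.84 dy -12.1 dz -11.6
0.91 dy -12.9 dz -10.8
0.98 dy -13.6 dz -9.8
1.05 dy -14.3 dz -8.9
1.12 dy -14.9 dz -7.8
1.19 dy -15.4 dz -6.8
1.26 dy -15.8 dz -5.7
1.33 dy -16.2 dz -4.6
1.4 dy -16.4 dz -3.4
1.47 dy -16.6 dz -2.3
1.54 dy -16.8 dz -1.1
1.61 dy -16.8 dz 0.1
1.68 dy -16.8 dz 1.2
```

Emit:
servo_tool([
  [1,[0,0,-0.0084],[0,0,0]],
  [1,[0,-0.0006,-0.0084],[0,0,0]],
  [1,[0,-0.0009,-0.0083],[0,0,0]],
  [1,[0,-0.0009,-0.0083],[0,0,0]],
  [1,[0,-0.0014,-0.0083],[0,0,0]],
  [1,[0,-0.0015,-0.0082],[0,0,0]],
  [1,[0,-0.002,-0.0082],[0,0,0]],
  [1,[0,-0.0021,-0.0081],[0,0,0]],
  [1,[0,-0.0026,-0.008],[0,0,0]],
  [1,[0,-0.0026,-0.008],[0,0,0]],
], squeeze=40)

```text
time_s: 8.07
eef_pos: [551.6, -44.9, 149.1]
ee_rot: [0.001, 0.997, -0.075, 0.001]
force: [3.2, -5.1, -0.7]
grip_width: 0.123
grip_force: 38.9
```

```bash
python3 - <<'E'
from h import *
st(); c=cam("scene"); cv2.imwrite("pics/s3.png",c["pixels"][60:330,150:450,::-1])
E
```

```text
t 8.07 F [552.1  38.1 149.1] yaw -8.61 tilt 0.23 force [ 3.2 -5.1 -0.7] grip 10.5 38.9 j [-0.29  0.45  1.53 -0.    1.16  1.43]
```

View pics/s3.png

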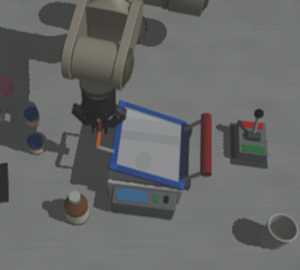

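The bar (98,135) is in the grip and the lid is tilting up. I'll continue along the arc from 0.35 rad.

Emit:
servo_tool([
  [1,[0,-0.0063,-0.0156],[0,0,0]],
  [1,[0,-0.0074,-0.0151],[0,0,0]],
  [1,[0,-0.0084,-0.0145],[0,0,0]],
  [1,[0,-0.0094,-0.0139],[0,0,0]],
  [1,[0,-0.0104,-0.0132],[0,0,0]],
  [1,[0,-0.0113,-0.0125],[0,0,0]],
  [1,[0,-0.0121,-0.0116],[0,0,0]],
  [1,[0,-0.0129,-0.0108],[0,0,0]],
  [1,[0,-0.0136,-0.0098],[0,0,0]],
  [1,[0,-0.0143,-0.0089],[0,0,0]],
])

```text
time_s: 8.95
eef_pos: [567.5, 59.0, 278.1]
ee_rot: [0.003, 0.997, -0.076, 0.003]
force: [3.4, -1.0, 3.8]
grip_width: 0.123
grip_force: 39.8
```

Emit:
servo_tool([
  [1,[0,-0.0149,-0.0078],[0,0,0]],
  [1,[0,-0.0154,-0.0068],[0,0,0]],
  [1,[0,-0.0158,-0.0057],[0,0,0]],
  [1,[0,-0.0162,-0.0046],[0,0,0]],
  [1,[0,-0.0164,-0.0034],[0,0,0]],
  [1,[0,-0.0166,-0.0023],[0,0,0]],
  [1,[0,-0.0168,-0.0011],[0,0,0]],
  [1,[0,-0.0168,0],[0,0,0]],
  [1,[0,-0.01,0],[0,0,0]],
  [1,[0,0,0],[0,0,0]],
])

```text
time_s: 9.78
eef_pos: [588.7, 200.2, 306.8]
ee_rot: [-0.001, 0.997, -0.074, 0.003]
force: [7.2, 0.1, 5.2]
grip_width: 0.123
grip_force: 43.4
```

```bash
python3 - <<'E'
from h import *
st()
E
```

```text
t 9.78 F [552.1 286.  306.8] yaw -8.5 tilt 0.36 force [7.2 0.1 5.2] grip 10.4 43.4 j [0.14 0.5  1.03 0.   1.6  1.86]
```

Emit:
servo_tool([
  [-1,[0,0,0],[0,0,0]],
  [-1,[0,-0.005,0],[0,0,0]],
  [-1,[0,-0.005,-0.02],[0,0,0]],
  [-1,[0,0,-0.03],[0,0,0]],
  [-1,[0,0,-0.03],[0,0,0]],
  [-1,[0,0.03,-0.02],[0,0,0]],
  [-1,[0,0.04,0],[0,0,0]],
  [-1,[0,0.04,0],[0,0,0]],
  [-1,[0,0.04,0],[0,0,0]],
  [-1,[0,0.0,0],[0,0,0]],
])

```text
time_s: 10.62
eef_pos: [565.6, 54.8, 405.5]
ee_rot: [0.001, 0.997, -0.078, -0.0]
force: [0.5, 0.7, 0.1]
grip_width: 1.004
grip_force: 0.0
```

```bash
python3 - <<'E'
from h import *
st()
c=cam("wrist"); save(c,"pics/w2.png"); P=cloud(c)
H,S,V=cv2.split(cv2.cvtColor(c["pixels"],cv2.COLOR_RGB2HSV))
m=((H>40)&(H<90)&(S>60)&(P[...,2]>60)&(P[...,2]<95)).astype(np.uint8)
n,l,s,ce=cv2.connectedComponentsWithStats(m)
for i in range(1,n):
    if s[i,4]>50: print(s[i],ce[i],F(np.median(P[l==i],0)).round(1))
E
```

```text
t 10.62 F [551.  138.7 405.5] yaw -8.94 tilt 0.1 force [0.5 0.7 0.1] grip 85.3 0.0 j [-0.11  0.37  0.97 -0.    1.8   1.62]
[215  67   8  15 113] [218.53097345  73.94690265] [675.7 195.8  72.6]
[233 130  26  27 530] [245.81698113 142.9754717 ] [570.6 155.4  75.4]
```

View pics/w2.png

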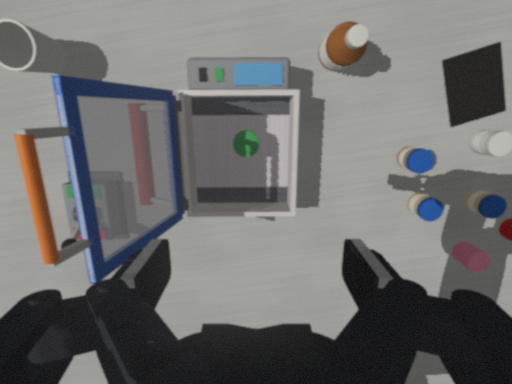

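The lid rests open (frame at left), and the green cap is at (245,143) in the well, F (571,155). I'll go above it and lower.

Emit:
servo_tool([
  [-1,[0.01,-0.008,0.03],[0,0,0]],
  [-1,[0.01,-0.008,0.038],[0,0,0]],
  [-1,[0,0,0.038],[0,0,0]],
  [-1,[0,0,0.038],[0,0,0]],
  [-1,[0,0,0.038],[0,0,0]],
  [-1,[0,0,0.038],[0,0,0]],
  [-1,[0,0,0.03],[0,0,0]],
  [-1,[0,0,0.02],[0,0,0]],
  [-1,[0,0,0],[0,0,0]],
  [-1,[0,0,0],[0,0,0]],
])

```text
time_s: 11.5
eef_pos: [588.6, 73.9, 135.1]
ee_rot: [-0.0, 0.997, -0.075, -0.001]
force: [0.8, -0.3, 0.6]
grip_width: 0.998
grip_force: 0.0
```

```bash
cat >> h.py <<'E'
def caps(hlo,hhi,zlo,zhi,smin=110,minn=80):
    c=cam("wrist"); P=cloud(c); H,S,V=cv2.split(cv2.cvtColor(c["pixels"],cv2.COLOR_RGB2HSV))
    m=((H>hlo)&(H<hhi)&(S>smin)&(P[...,2]>zlo)&(P[...,2]<zhi)).astype(np.uint8)
    n,l,s,ce=cv2.connectedComponentsWithStats(m)
    for i in range(1,n):
        if s[i,4]>minn:
            p=P[l==i]; zt=np.nanpercentile(p[:,2],90); p=p[p[:,2]>zt-4]
            (x,y),r=cv2.minEnclosingCircle(p[:,:2].astype(np.float32)); print("cap",s[i,4],ce[i].round(),"F",F([x,y,zt]).round(1),"r",round(r,1),"med",F(np.median(p,0)).round(1))
    return c
E
python3 - <<'E'
from h import *
st(); caps(40,90,60,95,60)
E
```

```text
t 11.5 F [570.9 161.1 135.1] yaw -8.55 tilt 0.08 force [ 0.8 -0.3  0.6] grip 84.8 0.0 j [-0.07  0.55  1.41  0.    1.19  1.65]
cap 636 [206.  54.] F [675.6 194.7  73.3] r 11.3 med [675.6 194.7  72.4]
cap 2591 [265. 207.] F [570.  154.9  76.1] r 21.7 med [571.2 154.9  75.3]
```

Emit:
servo_tool([
  [-1,[0,0.006,0.02],[0,0,0]],
  [-1,[0,0,0.02],[0,0,0]],
  [-1,[0,0,0.02],[0,0,0]],
  [-1,[0,0,0.02],[0,0,0]],
  [-1,[0,0,0.02],[0,0,0]],
  [-1,[0,0,0],[0,0,0]],
  [-1,[0,0,0],[0,0,0]],
])

```text
time_s: 12.13
eef_pos: [588.5, 67.2, 36.4]
ee_rot: [-0.0, 0.997, -0.075, 0.001]
force: [0.3, -0.0, -0.8]
grip_width: 0.999
grip_force: 0.0
```

Emit:
servo_tool([
  [1,[0,0,0],[0,0,0]],
  [1,[0,0,0],[0,0,0]],
  [1,[0,0,0],[0,0,0]],
  [1,[0,0,0],[0,0,0]],
  [1,[0,0,0],[0,0,0]],
], squeeze=30)

```text
time_s: 12.55
eef_pos: [588.4, 67.0, 36.4]
ee_rot: [0.0, 0.997, -0.075, 0.001]
force: [-2.4, 0.5, 6.9]
grip_width: 0.508
grip_force: 30.0
```

```bash
python3 - <<'E'
from h import *
st()
E
```

```text
t 12.55 F [571.8 154.2  36.4] yaw -8.59 tilt 0.11 force [-2.4  0.5  6.9] grip 43.1 30.0 j [-0.08  0.67  1.49 -0.    0.98  1.64]
```

Emit:
servo_tool([
  [1,[0,0,-0.02],[0,0,0]],
  [1,[0,0,-0.03],[0,0,0]],
  [1,[0,0,-0.03],[0,0,0]],
  [1,[0,0,-0.03],[0,0,0]],
  [1,[0,0,-0.034],[0,0,0]],
  [1,[0,0.02,0],[0,0,0]],
  [1,[0,0.03,0],[0,0,0]],
  [1,[0,0.03,0],[0,0,0]],
  [1,[0,0.03,0],[0,0,0]],
  [1,[0,0.03,0],[0,0,0]],
])

```text
time_s: 13.38
eef_pos: [566.5, -72.6, 179.4]
ee_rot: [0.0, 0.997, -0.075, 0.0]
force: [0.0, 0.5, -1.6]
grip_width: 0.504
grip_force: 30.9
```

Emit:
servo_tool([
  [1,[0,0.034,0],[0,0,0]],
  [1,[0,0.034,0],[0,0,0]],
  [1,[0.01,0.034,0],[0,0,0]],
  [1,[0.01,0.034,0],[0,0,0]],
  [1,[0.015,0.034,0],[0,0,0]],
  [1,[0.015,0.034,0],[0,0,0]],
  [1,[0.02,0.034,0],[0,0,0]],
  [1,[0.018,0.03,0],[0,0,0]],
  [1,[0,0,0],[0,0,0]],
  [1,[0,0,0],[0,0,0]],
])

```text
time_s: 14.22
eef_pos: [613.6, -350.9, 177.7]
ee_rot: [-0.0, 0.997, -0.076, -0.001]
force: [0.3, 1.2, -1.7]
grip_width: 0.506
grip_force: 31.0
```

```bash
python3 - <<'E'
from h import *
st()
E
```

```text
t 14.22 F [ 659.1 -255.2  177.7] yaw -8.7 tilt 0.09 force [ 0.3  1.2 -1.7] grip 43.0 31.0 j [-0.68  0.77  0.91  0.    1.46  1.04]
```

Emit:
servo_tool([
  [1,[0,0,0.03],[0,0,0]],
  [1,[0,0,0.03],[0,0,0]],
  [1,[0,0,0.03],[0,0,0]],
  [1,[0,0,0.03],[0,0,0]],
  [1,[0,0,0.02],[0,0,0]],
  [1,[0,0,0.01],[0,0,0]],
  [1,[0,0,0.006],[0,0,0]],
  [1,[0,0,0.004],[0,0,0]],
  [1,[0,0,0],[0,0,0]],
  [1,[0,0,0],[0,0,0]],
])

```text
time_s: 15.05
eef_pos: [614.4, -349.8, 20.5]
ee_rot: [0.001, 0.997, -0.075, 0.001]
force: [0.6, 0.2, -1.0]
grip_width: 0.506
grip_force: 31.0
```

```bash
python3 - <<'E'
from h import *
st()
E
```

```text
t 15.05 F [ 659.8 -254.    20.5] yaw -8.59 tilt 0.12 force [ 0.6  0.2 -1. ] grip 43.0 31.0 j [-0.68  0.91  1.07  0.    1.16  1.04]
```

Emit:
servo_tool([
  [1,[0,0,0.004],[0,0,0]],
  [1,[0,0,0],[0,0,0]],
  [0,[0,0,0],[0,0,0]],
  [-1,[0,0,0],[0,0,0]],
  [-1,[0,0,0],[0,0,0]],
  [-1,[0,0,0],[0,0,0]],
  [-1,[0,0,-0.015],[0,0,0]],
  [-1,[0,0,-0.03],[0,0,0]],
  [-1,[0,0,-0.035],[0,0,0]],
  [-1,[0,0,-0.04],[0,0,0]],
])

```text
time_s: 15.88
eef_pos: [613.2, -349.1, 135.3]
ee_rot: [-0.001, 0.997, -0.075, -0.001]
force: [0.8, -0.1, 0.0]
grip_width: 0.998
grip_force: 0.0
```

Emit:
servo_tool([
  [-1,[-0.01,0,-0.04],[0,0,0]],
  [-1,[-0.04,0,-0.04],[0,0,0]],
  [-1,[-0.04,-0.01,-0.03],[0,0,0]],
  [-1,[-0.04,-0.01,-0.03],[0,0,0]],
  [-1,[-0.04,-0.01,-0.02],[0,0,0]],
  [-1,[-0.04,0,0],[0,0,0]],
  [-1,[-0.03,0,0],[0,0,0]],
  [-1,[-0.02,0,0],[0,0,0]],
  [-1,[0,0,0],[0,0,0]],
  [-1,[0,0,0],[0,0,0]],
])

```text
time_s: 16.72
eef_pos: [388.7, -290.0, 272.5]
ee_rot: [0.0, 0.997, -0.076, 0.001]
force: [-0.4, 0.0, 0.5]
grip_width: 0.998
grip_force: 0.0
```

```bash
python3 - <<'E'
from h import *
st(); c=caps(100,135,35,65); save(c,"pics/w3.png"); caps(40,90,35,75,60)
E
```

```text
t 16.72 F [ 427.7 -228.6  272.5] yaw -8.66 tilt 0.08 force [-0.4  0.   0.5] grip 84.8 0.0 j [-0.88  0.19  1.54  0.    1.4   0.84]
cap 1073 [190.  78.] F [ 534.3 -150.    51.5] r 21.0 med [ 534.7 -150.2   50.5]
cap 873 [309. 150.] F [ 450.3 -295.6   51.3] r 21.6 med [ 450.3 -295.    50.3]
cap 859 [220. 154.] F [ 444.6 -182.2   51.4] r 20.9 med [ 445.  -182.4   50.4]
```

View pics/w3.png

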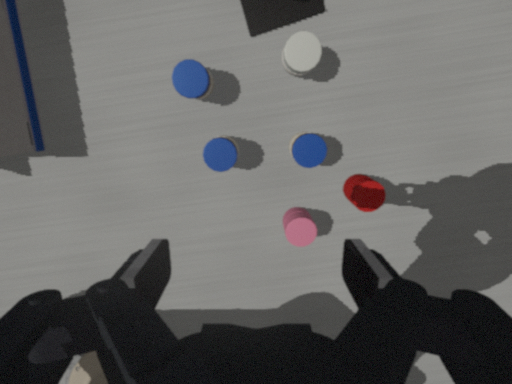

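The picture shows blue caps at (190,78), (220,154) and (309,150), the white cap at (302,52), and the red and pink jars at (365,192) and (300,226). I'll pick the blue jar at (220,154), F (445,-182), first.

Emit:
servo_tool([
  [-1,[0.009,-0.023,0.03],[0,0,0]],
  [-1,[0.0083,-0.0232,0.03],[0,0,0]],
  [-1,[0,0,0.035],[0,0,0]],
  [-1,[0,0,0.035],[0,0,0]],
  [-1,[0,0,0.03],[0,0,0]],
  [-1,[0,0,0.02],[0,0,0]],
  [-1,[0,0,0],[0,0,0]],
  [-1,[0,0,0],[0,0,0]],
])

```text
time_s: 17.48
eef_pos: [413.6, -246.7, 91.5]
ee_rot: [-0.001, 0.997, -0.075, -0.001]
force: [-0.3, 0.5, 0.8]
grip_width: 0.997
grip_force: 0.0
```

```bash
python3 - <<'E'
from h import *
st(); caps(100,135,35,65)
E
```

```text
t 17.48 F [ 445.8 -182.1   91.5] yaw -8.56 tilt 0.09 force [-0.3  0.5  0.8] grip 84.8 0.0 j [-0.78  0.39  1.8   0.    0.96  0.94]
cap 4263 [204.  76.] F [ 534.4 -149.9   51.4] r 21.6 med [ 535.  -150.2   50.5]
cap 3370 [422. 210.] F [ 449.2 -295.3   51. ] r 22.3 med [ 450.5 -294.5   50.2]
cap 2962 [257. 216.] F [ 444.7 -181.6   51.1] r 21.7 med [ 445.8 -181.8   50.4]
```

Emit:
servo_tool([
  [-1,[0,0,0.025],[0,0,0]],
  [-1,[0,0,0.025],[0,0,0]],
  [-1,[0,0,0.02],[0,0,0]],
  [-1,[0,0,0.01],[0,0,0]],
  [-1,[0,0,0],[0,0,0]],
  [1,[0,0,0],[0,0,0]],
  [1,[0,0,0],[0,0,0]],
  [1,[0,0,0],[0,0,0]],
  [1,[0,0,0],[0,0,0]],
  [1,[0,0,0],[0,0,0]],
])

```text
time_s: 18.37
eef_pos: [413.7, -247.2, 13.0]
ee_rot: [0.001, 0.997, -0.075, 0.001]
force: [-1.0, 1.1, 7.9]
grip_width: 0.506
grip_force: 29.8
```

Emit:
servo_tool([
  [1,[0,0,-0.02],[0,0,0]],
  [1,[0,0,-0.03],[0,0,0]],
  [1,[0,0,-0.035],[0,0,0]],
  [1,[0,0,-0.04],[0,0,0]],
  [1,[0,0,-0.04],[0,0,0]],
  [1,[0.015,-0.03,0],[0,0,0]],
  [1,[0.015,-0.035,0],[0,0,0]],
  [1,[0.015,-0.035,0],[0,0,0]],
  [1,[0.015,-0.035,0],[0,0,0]],
  [1,[0.015,-0.035,0],[0,0,0]],
])

```text
time_s: 19.2
eef_pos: [513.3, -88.2, 177.5]
ee_rot: [0.0, 0.997, -0.075, 0.0]
force: [0.1, -0.7, -0.6]
grip_width: 0.507
grip_force: 31.2
```

Emit:
servo_tool([
  [1,[0.015,-0.035,0],[0,0,0]],
  [1,[0.015,-0.035,0],[0,0,0]],
  [1,[0.015,-0.035,0],[0,0,0]],
  [1,[0.015,-0.035,0],[0,0,0]],
  [1,[0.015,-0.03,0],[0,0,0]],
  [1,[0.01,-0.005,0],[0,0,0]],
  [1,[0,0,0],[0,0,0]],
  [1,[0,0,0],[0,0,0]],
])

```text
time_s: 19.87
eef_pos: [622.6, 70.4, 176.6]
ee_rot: [0.0, 0.997, -0.075, -0.0]
force: [0.3, -0.7, -0.5]
grip_width: 0.507
grip_force: 31.2
```

```bash
python3 - <<'E'
from h import *
st(); c=cam("top"); P=cloud(c); save(c,"pics/t4.png")
Pf=np.stack([P[...,0]*np.cos(TH)+P[...,1]*np.sin(TH),-P[...,0]*np.sin(TH)+P[...,1]*np.cos(TH),P[...,2]],-1)
m=(abs(Pf[...,2]-80)<5)&(abs(Pf[...,0]-550)<115)&(abs(Pf[...,1]-163)<110)
print("rim",np.nanpercentile(Pf[m],[1,99],axis=0).round(1))
m=(abs(Pf[...,2]-25)<5)&(abs(Pf[...,0]-550)<115)&(abs(Pf[...,1]-163)<110)
print("floor",np.nanpercentile(Pf[m],[1,99],axis=0).round(1))
E
```

```text
t 19.87 F [605.1 162.7 176.6] yaw -8.57 tilt 0.03 force [ 0.3 -0.7 -0.5] grip 43.1 31.2 j [-0.07  0.58  1.24 -0.    1.32  1.65]
rim [[445.3  70.3  75.1]
 [651.  117.5  84.3]]
floor [[451.8  67.7  20.3]
 [644.2 131.2  29.7]]
```

Emit:
servo_tool([
  [1,[0,0,0.03],[0,0,0]],
  [1,[0,0,0.03],[0,0,0]],
  [1,[0,0,0.03],[0,0,0]],
  [1,[0,0,0.025],[0,0,0]],
  [1,[0,0,0.012],[0,0,0]],
  [1,[0,0,0.006],[0,0,0]],
  [1,[0,0,0.004],[0,0,0]],
  [1,[0,0,0],[0,0,0]],
  [1,[0,0,0],[0,0,0]],
])

```text
time_s: 20.67
eef_pos: [623.5, 70.2, 41.2]
ee_rot: [0.0, 0.997, -0.075, 0.001]
force: [0.9, 0.5, -1.1]
grip_width: 0.509
grip_force: 31.2
```

```bash
python3 - <<'E'
from h import *
st()
E
```

```text
t 20.67 F [606.  162.7  41.2] yaw -8.61 tilt 0.13 force [ 0.9  0.5 -1.1] grip 43.2 31.2 j [-0.07  0.73  1.37 -0.    1.04  1.65]
```

Emit:
servo_tool([
  [1,[0,0,0.003],[0,0,0]],
  [1,[0,0,0],[0,0,0]],
  [0,[0,0,0],[0,0,0]],
  [-1,[0,0,0],[0,0,0]],
  [-1,[0,0,0],[0,0,0]],
  [-1,[0,0,0],[0,0,0]],
  [-1,[0,0,-0.02],[0,0,0]],
  [-1,[0,0,-0.04],[0,0,0]],
  [-1,[0,0,-0.04],[0,0,0]],
  [-1,[0,0,-0.04],[0,0,0]],
])

```text
time_s: 21.5
eef_pos: [622.3, 70.5, 178.2]
ee_rot: [-0.0, 0.997, -0.075, -0.001]
force: [0.6, -0.8, 0.2]
grip_width: 0.996
grip_force: 0.0
```

Emit:
servo_tool([
  [-1,[-0.008,0.035,0],[0,0,0]],
  [-1,[-0.008,0.035,0],[0,0,0]],
  [-1,[-0.008,0.035,0],[0,0,0]],
  [-1,[-0.008,0.035,0],[0,0,0]],
  [-1,[-0.008,0.035,0],[0,0,0]],
  [-1,[-0.008,0.035,0],[0,0,0]],
  [-1,[-0.008,0.035,0.02],[0,0,0]],
  [-1,[-0.008,0.035,0.03],[0,0,0]],
  [-1,[-0.007,0.033,0.03],[0,0,0]],
  [-1,[0,0,0.0],[0,0,0]],
])

```text
time_s: 22.33
eef_pos: [504.4, -225.3, 97.5]
ee_rot: [-0.002, 0.997, -0.077, -0.004]
force: [0.4, -0.2, -2.0]
grip_width: 1.004
grip_force: 0.0
```

Emit:
servo_tool([
  [-1,[0,0,0],[0,0,0]],
  [-1,[0,0,0],[0,0,0]],
])

```text
time_s: 22.5
eef_pos: [508.6, -222.1, 102.9]
ee_rot: [0.0, 0.997, -0.075, 0.0]
force: [-0.1, -0.3, 0.7]
grip_width: 0.999
grip_force: 0.0
```

```bash
python3 - <<'E'
from h import *
st(); caps(100,135,35,65)
E
```

```text
t 22.5 F [ 536.1 -143.5  102.9] yaw -8.6 tilt 0.04 force [-0.1 -0.3  0.7] grip 84.9 0.0 j [-0.62  0.51  1.57  0.    1.06  1.1 ]
cap 2653 [265. 211.] F [ 535.1 -149.7   51.1] r 21.5 med [ 536.2 -149.5   50.3]
cap 326 [441. 290.] F [ 468.2 -289.9   50.2] r 8.9 med [ 468.6 -289.8   49.3]
```

Emit:
servo_tool([
  [-1,[0,0.006,0.03],[0,0,0]],
  [-1,[0,0,0.03],[0,0,0]],
  [-1,[0,0,0.02],[0,0,0]],
  [-1,[0,0,0.0105],[0,0,0]],
  [-1,[0,0,0],[0,0,0]],
  [1,[0,0,0],[0,0,0]],
  [1,[0,0,0],[0,0,0]],
  [1,[0,0,0],[0,0,0]],
  [1,[0,0,0],[0,0,0]],
  [1,[0,0,0],[0,0,0]],
])

```text
time_s: 23.38
eef_pos: [508.0, -228.6, 13.3]
ee_rot: [0.001, 0.997, -0.075, 0.001]
force: [0.1, 1.3, 6.0]
grip_width: 0.508
grip_force: 29.9
```

```bash
python3 - <<'E'
from h import *
st()
E
```

```text
t 23.38 F [ 536.5 -150.1   13.3] yaw -8.6 tilt 0.13 force [0.1 1.3 6. ] grip 43.2 29.9 j [-0.63  0.64  1.62  0.    0.88  1.09]
```

Emit:
servo_tool([
  [1,[0,0,-0.02],[0,0,0]],
  [1,[0,0,-0.03],[0,0,0]],
  [1,[0,0,-0.035],[0,0,0]],
  [1,[0,0,-0.04],[0,0,0]],
  [1,[0,0,-0.04],[0,0,0]],
  [1,[0.0015,-0.03,0],[0,0,0]],
  [1,[0.0015,-0.035,0],[0,0,0]],
  [1,[0.0015,-0.035,0],[0,0,0]],
  [1,[0.0015,-0.035,0],[0,0,0]],
  [1,[0.0015,-0.035,0],[0,0,0]],
])

```text
time_s: 24.22
eef_pos: [540.2, -59.7, 177.6]
ee_rot: [0.0, 0.997, -0.075, 0.0]
force: [-0.6, -0.5, -0.6]
grip_width: 0.507
grip_force: 31.0
```

Emit:
servo_tool([
  [1,[0.0015,-0.035,0],[0,0,0]],
  [1,[0.0015,-0.035,0],[0,0,0]],
  [1,[0.0015,-0.035,0],[0,0,0]],
  [1,[0.001,-0.03,0],[0,0,0]],
  [1,[0,-0.0075,0],[0,0,0]],
  [1,[0,0,0],[0,0,0]],
  [1,[0,0,0],[0,0,0]],
])

```text
time_s: 24.8
eef_pos: [566.8, 78.3, 177.0]
ee_rot: [0.0, 0.997, -0.075, 0.0]
force: [0.9, -0.4, -1.5]
grip_width: 0.506
grip_force: 31.0
```

```bash
python3 - <<'E'
from h import *
st(); caps(100,135,60,95)
E
```

```text
t 24.8 F [548.7 162.2 177. ] yaw -8.57 tilt 0.02 force [ 0.9 -0.4 -1.5] grip 43.0 31.0 j [-0.07  0.46  1.43 -0.    1.25  1.65]
cap 3813 [297.  34.] F [675.2 133.1  73.4] r 38.0 med [675.4 130.5  72.5]
cap 558 [131. 173.] F [561.9 263.5  94.7] r 88.0 med [571.8 263.1  93.6]
cap 2057 [256. 127.] F [604.6 163.   76.3] r 21.3 med [605.2 163.2  75.4]
```

Emit:
servo_tool([
  [1,[0,0,0.03],[0,0,0]],
  [1,[0,0,0.03],[0,0,0]],
  [1,[0,0,0.03],[0,0,0]],
  [1,[0,0,0.025],[0,0,0]],
  [1,[0,0,0.012],[0,0,0]],
  [1,[0,0,0.006],[0,0,0]],
  [1,[0,0,0.004],[0,0,0]],
  [1,[0,0,0.002],[0,0,0]],
  [1,[0,0,0],[0,0,0]],
  [1,[0,0,0],[0,0,0]],
])

```text
time_s: 25.68
eef_pos: [567.5, 78.7, 39.0]
ee_rot: [-0.0, 0.997, -0.075, 0.001]
force: [0.0, 0.6, -1.2]
grip_width: 0.502
grip_force: 31.0
```

Emit:
servo_tool([
  [1,[0,0,0],[0,0,0]],
  [0,[0,0,0],[0,0,0]],
  [-1,[0,0,0],[0,0,0]],
  [-1,[0,0,0],[0,0,0]],
  [-1,[0,0,0],[0,0,0]],
  [-1,[0,0,-0.02],[0,0,0]],
  [-1,[0,0,-0.04],[0,0,0]],
  [-1,[0,0,-0.04],[0,0,0]],
  [-1,[0,0,-0.04],[0,0,0]],
  [-1,[0,0,0],[0,0,0]],
])

```text
time_s: 26.52
eef_pos: [569.9, 78.7, 186.1]
ee_rot: [-0.0, 0.997, -0.075, 0.007]
force: [0.3, 0.1, 0.7]
grip_width: 0.996
grip_force: 0.0
```

Emit:
servo_tool([
  [-1,[-0.01,0.04,0],[0,0,0]],
  [-1,[-0.01,0.04,0],[0,0,0]],
  [-1,[-0.01,0.04,0],[0,0,0]],
  [-1,[-0.01,0.04,0],[0,0,0]],
  [-1,[-0.01,0.04,0],[0,0,0]],
  [-1,[-0.01,0.04,0],[0,0,0]],
  [-1,[-0.01,0.04,0],[0,0,0]],
  [-1,[-0.01,0.04,0],[0,0,0]],
  [-1,[-0.01,0.04,0],[0,0,0]],
  [-1,[-0.008,0.04,0],[0,0,0]],
])

```text
time_s: 27.35
eef_pos: [408.9, -303.8, 178.0]
ee_rot: [0.0, 0.997, -0.075, 0.0]
force: [1.3, -0.4, -0.3]
grip_width: 0.999
grip_force: 0.0
```

Emit:
servo_tool([
  [-1,[0,0.04,0.01],[0,0,0]],
  [-1,[0,0.018,0.02],[0,0,0]],
  [-1,[0,0,0.03],[0,0,0]],
  [-1,[0,0,0.02],[0,0,0]],
  [-1,[0,0,0],[0,0,0]],
  [-1,[0,0,0],[0,0,0]],
])

```text
time_s: 27.85
eef_pos: [401.5, -359.3, 97.8]
ee_rot: [-0.0, 0.997, -0.075, -0.0]
force: [0.0, -0.1, 0.8]
grip_width: 1.001
grip_force: 0.0
```

```bash
python3 - <<'E'
from h import *
st(); caps(100,135,35,65)
E
```

```text
t 27.85 F [ 450.7 -295.2   97.8] yaw -8.6 tilt 0.07 force [ 0.  -0.1  0.8] grip 85.1 0.0 j [-0.95  0.48  1.62  0.    1.04  0.77]
cap 2788 [258. 213.] F [ 449.6 -295.9   51.1] r 21.5 med [ 450.6 -295.7   50.3]
```

Emit:
servo_tool([
  [-1,[0,0,0.03],[0,0,0]],
  [-1,[0,0,0.03],[0,0,0]],
  [-1,[0,0,0.015],[0,0,0]],
  [-1,[0,0,0.01],[0,0,0]],
  [-1,[0,0,0],[0,0,0]],
  [1,[0,0,0],[0,0,0]],
  [1,[0,0,0],[0,0,0]],
  [1,[0,0,0],[0,0,0]],
  [1,[0,0,0],[0,0,0]],
  [1,[0,0,0],[0,0,0]],
])

```text
time_s: 28.73
eef_pos: [402.0, -360.0, 14.2]
ee_rot: [0.001, 0.997, -0.075, 0.001]
force: [-0.6, 1.1, 5.4]
grip_width: 0.505
grip_force: 29.9
```

Emit:
servo_tool([
  [1,[0,0,-0.02],[0,0,0]],
  [1,[0,0,-0.03],[0,0,0]],
  [1,[0,0,-0.035],[0,0,0]],
  [1,[0,0,-0.04],[0,0,0]],
  [1,[0,0,-0.04],[0,0,0]],
  [1,[0.0,-0.03,0],[0,0,0]],
  [1,[0.003,-0.035,0],[0,0,0]],
  [1,[0.003,-0.037,0],[0,0,0]],
  [1,[0.003,-0.037,0],[0,0,0]],
  [1,[0.003,-0.037,0],[0,0,0]],
])

```text
time_s: 29.57
eef_pos: [439.7, -185.6, 178.4]
ee_rot: [0.0, 0.997, -0.075, 0.0]
force: [0.8, -0.6, -0.6]
grip_width: 0.509
grip_force: 31.2
```

Emit:
servo_tool([
  [1,[0.003,-0.037,0],[0,0,0]],
  [1,[0.003,-0.037,0],[0,0,0]],
  [1,[0.004,-0.037,0],[0,0,0]],
  [1,[0.004,-0.037,0],[0,0,0]],
  [1,[0.004,-0.037,0],[0,0,0]],
  [1,[0.004,-0.037,0],[0,0,0]],
  [1,[0.004,-0.037,0],[0,0,0]],
  [1,[0.004,-0.023,0],[0,0,0]],
  [1,[0,0,0],[0,0,0]],
  [1,[0,0,0],[0,0,0]],
])

```text
time_s: 30.4
eef_pos: [511.4, 88.0, 178.0]
ee_rot: [0.0, 0.997, -0.074, 0.0]
force: [-0.4, -0.1, -1.8]
grip_width: 0.505
grip_force: 31.2
```

```bash
python3 - <<'E'
from h import *
st(); caps(100,135,60,92)
E
```

```text
t 30.4 F [492.5 163.5 178. ] yaw -8.47 tilt 0.01 force [-0.4 -0.1 -1.8] grip 42.9 31.2 j [-0.06  0.35  1.59 -0.    1.2   1.66]
cap 2530 [257.  54.] F [604.3 163.4  76.4] r 21.7 med [604.6 163.4  75.5]
cap 1996 [257. 129.] F [547.1 162.8  76.3] r 21.1 med [547.5 163.   75.4]
```

Emit:
servo_tool([
  [1,[0,0,0.03],[0,0,0]],
  [1,[0,0,0.03],[0,0,0]],
  [1,[0,0,0.03],[0,0,0]],
  [1,[0,0,0.025],[0,0,0]],
  [1,[0,0,0.012],[0,0,0]],
  [1,[0,0,0.006],[0,0,0]],
  [1,[0,0,0.004],[0,0,0]],
  [1,[0,0,0.002],[0,0,0]],
  [1,[0,0,0],[0,0,0]],
  [1,[0,0,0],[0,0,0]],
])

```text
time_s: 31.28
eef_pos: [512.0, 87.0, 39.7]
ee_rot: [-0.0, 0.997, -0.075, 0.001]
force: [0.2, -1.4, -1.0]
grip_width: 0.509
grip_force: 31.2
```

Emit:
servo_tool([
  [1,[0,0,0],[0,0,0]],
  [0,[0,0,0],[0,0,0]],
  [-1,[0,0,0],[0,0,0]],
  [-1,[0,0,0],[0,0,0]],
  [-1,[0,0,0],[0,0,0]],
  [-1,[0,0,-0.02],[0,0,0]],
  [-1,[0,0,-0.04],[0,0,0]],
  [-1,[0,0,-0.04],[0,0,0]],
  [-1,[0,0,-0.04],[0,0,0]],
  [-1,[0,0.04,0],[0,0,0]],
])

```text
time_s: 32.12
eef_pos: [508.8, 50.9, 186.5]
ee_rot: [-0.0, 0.997, -0.072, 0.007]
force: [1.9, -0.7, 0.9]
grip_width: 1.002
grip_force: 0.0
```

Emit:
servo_tool([
  [-1,[-0.02,0.03,-0.04],[0,0,0]],
  [-1,[-0.02,0.03,-0.04],[0,0,0]],
  [-1,[-0.02,0.03,-0.04],[0,0,0]],
  [-1,[0,0,-0.04],[0,0,0]],
  [-1,[0,0,0],[0,0,0]],
  [-1,[0,0,0],[0,0,0]],
])

```text
time_s: 32.62
eef_pos: [449.7, -14.6, 313.4]
ee_rot: [0.0, 0.997, -0.075, 0.002]
force: [-0.2, 0.3, -0.9]
grip_width: 1.0
grip_force: 0.0
```

```bash
python3 - <<'E'
from h import *
st(); caps(100,135,35,92); c=caps(40,90,35,90,60); save(c,"pics/w5.png")
s=cam("scene"); a=s["pixels"][100:330,80:440]
cv2.imwrite("pics/chk.png",np.vstack([cv2.resize(a,(512,327)),c["pixels"][:270]])[:,:,::-1])
P=cloud(s);H,S,V=cv2.split(cv2.cvtColor(s["pixels"],cv2.COLOR_RGB2HSV))
m=(H>5)&(H<22)&(S>150)&(P[...,2]>150)&(P[...,1]>100); q=P[m]; print("bar",m.sum(),F(np.nanmedian(q,0)).round(1))
m=(H>40)&(H<90)&(S>60)&(P[...,2]>40)&(P[...,2]<60)&(P[...,1]<-200); print("green",m.sum(),F(np.nanmedian(P[m],0)).round(1))
E
```

```text
t 32.62 F [446.8  52.8 313.4] yaw -8.63 tilt 0.25 force [-0.2  0.3 -0.9] grip 85.0 0.0 j [-0.29  0.09  1.56  0.    1.49  1.43]
cap 1167 [164.  36.] F [604.2 163.4  76.6] r 21.7 med [604.2 163.   75.5]
cap 956 [169.  87.] F [546.6 162.8  76.6] r 20.9 med [546.8 162.6  75.4]
cap 861 [172. 133.] F [490.4 163.2  76.4] r 21.5 med [490.6 162.7  75.4]
cap 289 [499.   5.] F [ 642.2 -245.5   54.9] r 12.9 med [ 641.8 -246.4   53.9]
bar 142 [556.7 317.3 322.8]
green 227 [ 660.6 -253.3   52.2]
```

View pics/chk.png

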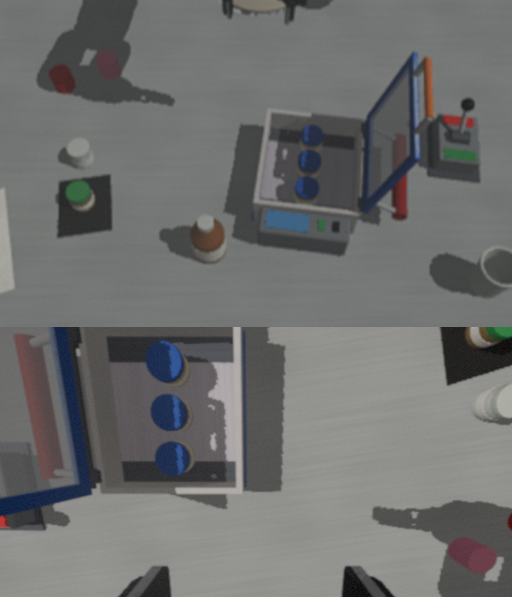

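Three blue caps stand in the well at (312,134), (310,160) and (307,187) in the upper panel. The green jar is on the mat at (80,193), within about 1 mm of its centre, and the lid is open. Now I'll go to the handle to close it.

Emit:
servo_tool([
  [0.1,[0,0,-0.03],[0,0,0]],
  [0.1,[0,0,-0.03],[0,0,0]],
  [0.1,[0,0,-0.03],[0,0,0]],
  [0.1,[0.015,-0.03,0],[0,0,0]],
  [0.1,[0.015,-0.035,0],[0,0,0]],
  [0.1,[0.015,-0.035,0],[0,0,0]],
  [0.1,[0.015,-0.035,0],[0,0,0]],
  [0.1,[0.015,-0.035,0],[0,0,0]],
  [0.1,[0.015,-0.035,0],[0,0,0]],
  [0.1,[0.015,-0.035,0],[0,0,0]],
])

```text
time_s: 33.6
eef_pos: [589.4, 209.6, 399.9]
ee_rot: [0.0, 0.997, -0.075, -0.001]
force: [1.5, -0.4, 0.0]
grip_width: 0.451
grip_force: 0.0
```

Emit:
servo_tool([
  [0.1,[0,-0.025,0],[0,0,0]],
  [0.1,[0,0,0],[0,0,0]],
  [0.1,[0,0,0],[0,0,0]],
  [0.1,[0,0,0],[0,0,0]],
])

```text
time_s: 33.93
eef_pos: [592.6, 231.7, 400.7]
ee_rot: [0.0, 0.997, -0.075, -0.001]
force: [0.0, -0.4, 0.6]
grip_width: 0.451
grip_force: 0.0
```

```bash
python3 - <<'E'
from h import *
st(); c=cam("wrist");P=cloud(c);H,S,V=cv2.split(cv2.cvtColor(c["pixels"],cv2.COLOR_RGB2HSV))
m=(H>5)&(H<22)&(S>140)&(P[...,2]>250); q=P[m]; print("bar",m.sum(),F(np.nanmedian(q,0)).round(1))
E
```

```text
t 33.93 F [551.3 317.7 400.7] yaw -8.59 tilt 0.1 force [ 0.  -0.4  0.6] grip 38.3 0.0 j [ 0.19  0.57  0.69 -0.    1.88  1.91]
bar 1689 [556.5 320.2 324.3]
```

Emit:
servo_tool([
  [0.1,[0,-0.001,0.03],[0,0,0]],
  [0.1,[0,0,0.03],[0,0,0]],
  [0.1,[0,0,0.025],[0,0,0]],
  [0.1,[0,0,0.0145],[0,0,0]],
  [0.1,[0,0,0],[0,0,0]],
  [1,[0,0,0],[0,0,0]],
  [1,[0,0,0],[0,0,0]],
  [1,[0,0,0],[0,0,0]],
  [1,[0,0,0],[0,0,0]],
  [1,[0,0,0],[0,0,0]],
], squeeze=40)

```text
time_s: 34.82
eef_pos: [593.2, 232.7, 304.2]
ee_rot: [-0.0, 0.997, -0.075, 0.002]
force: [-0.5, -1.2, 7.2]
grip_width: 0.123
grip_force: 39.4
```

```bash
python3 - <<'E'
from h import *
st()
t=np.arange(1.8,-0.01,-0.06)
for a,b in zip(t[:-1],t[1:]): print(round(b,2),"dy",round(240*(np.cos(b)-np.cos(a)),1),"dz",round(-240*(np.sin(b)-np.sin(a)),1))
E
```

```text
t 34.82 F [551.8 318.8 304.2] yaw -8.61 tilt 0.2 force [-0.5 -1.2  7.2] grip 10.4 39.4 j [ 0.19  0.54  0.97 -0.    1.62  1.91]
1.74 dy 14.1 dz -2.8
1.68 dy 14.3 dz -2.0
1.62 dy 14.4 dz -1.1
1.56 dy 14.4 dz -0.3
1.5 dy 14.4 dz 0.6
1.44 dy 14.3 dz 1.4
1.38 dy 14.2 dz 2.3
1.32 dy 14.0 dz 3.2
1.26 dy 13.8 dz 4.0
1.2 dy 13.6 dz 4.8
1.14 dy 13.3 dz 5.6
1.08 dy 12.9 dz 6.4
1.02 dy 12.5 dz 7.2
0.96 dy 12.0 dz 7.9
0.9 dy 11.5 dz 8.6
0.84 dy 11.0 dz 9.3
0.78 dy 10.4 dz 9.9
0.72 dy 9.8 dz 10.5
0.66 dy 9.2 dz 11.1
0.6 dy 8.5 dz 11.6
0.54 dy 7.8 dz 12.1
0.48 dy 7.0 dz 12.6
0.42 dy 6.3 dz 13.0
0.36 dy 5.5 dz 13.3
0.3 dy 4.7 dz 13.6
0.24 dy 3.8 dz 13.9
0.18 dy 3.0 dz 14.1
0.12 dy 2.2 dz 14.2
0.06 dy 1.3 dz 14.3
-0.0 dy 0.4 dz 14.4
```

Emit:
servo_tool([
  [1,[0,0.0141,-0.0028],[0,0,0]],
  [1,[0,0.0143,-0.002],[0,0,0]],
  [1,[0,0.0144,-0.0011],[0,0,0]],
  [1,[0,0.0144,-0.0003],[0,0,0]],
  [1,[0,0.0144,0.0006],[0,0,0]],
  [1,[0,0.0143,0.0014],[0,0,0]],
  [1,[0,0.0142,0.0023],[0,0,0]],
  [1,[0,0.014,0.0032],[0,0,0]],
  [1,[0,0.0138,0.004],[0,0,0]],
  [1,[0,0.0136,0.0048],[0,0,0]],
])

```text
time_s: 35.65
eef_pos: [571.6, 91.7, 291.7]
ee_rot: [-0.0, 0.997, -0.075, 0.0]
force: [5.6, 2.1, 0.5]
grip_width: 0.123
grip_force: 42.9
```

Emit:
servo_tool([
  [1,[0,0.0133,0.0056],[0,0,0]],
  [1,[0,0.0129,0.0064],[0,0,0]],
  [1,[0,0.0125,0.0072],[0,0,0]],
  [1,[0,0.012,0.0079],[0,0,0]],
  [1,[0,0.0115,0.0086],[0,0,0]],
  [1,[0,0.011,0.0093],[0,0,0]],
  [1,[0,0.0104,0.0099],[0,0,0]],
  [1,[0,0.0098,0.0105],[0,0,0]],
  [1,[0,0.0092,0.0111],[0,0,0]],
  [1,[0,0.0085,0.0116],[0,0,0]],
])

```text
time_s: 36.48
eef_pos: [554.6, -17.8, 202.8]
ee_rot: [0.0, 0.997, -0.075, -0.0]
force: [2.7, 0.2, 1.4]
grip_width: 0.119
grip_force: 42.8
```

```bash
python3 - <<'E'
from h import *
st()
E
```

```text
t 36.48 F [551.   65.3 202.8] yaw -8.6 tilt 0.04 force [2.7 0.2 1.4] grip 10.1 42.8 j [-0.24  0.4   1.45 -0.    1.29  1.48]
```

Emit:
servo_tool([
  [1,[0,0.0078,0.0121],[0,0,0]],
  [1,[0,0.007,0.0126],[0,0,0]],
  [1,[0,0.0063,0.013],[0,0,0]],
  [1,[0,0.0055,0.0133],[0,0,0]],
  [1,[0,0.0047,0.0136],[0,0,0]],
  [1,[0,0.0038,0.0139],[0,0,0]],
  [1,[0,0.003,0.0141],[0,0,0]],
  [1,[0,0.0022,0.0142],[0,0,0]],
  [1,[0,0.0013,0.0143],[0,0,0]],
  [1,[0,0.0004,0.011],[0,0,0]],
])

```text
time_s: 37.32
eef_pos: [548.2, -58.3, 70.1]
ee_rot: [-0.001, 0.997, -0.075, -0.001]
force: [5.9, 4.1, 0.9]
grip_width: 0.117
grip_force: 41.6
```

Emit:
servo_tool([
  [1,[0,0,0.001],[0,0,0]],
  [1,[0,0,0],[0,0,0]],
  [0.6,[0,0,0],[0,0,0]],
  [0.4,[0,0,0],[0,0,0]],
  [0.36,[0,0,0],[0,0,0]],
  [0.36,[0,0,0],[0,0,0]],
])

```text
time_s: 37.82
eef_pos: [548.4, -58.4, 70.8]
ee_rot: [0.0, 0.997, -0.075, -0.0]
force: [0.3, 0.5, -0.9]
grip_width: 0.321
grip_force: 0.0
```

```bash
python3 - <<'E'
from h import *
st()
E
```

```text
t 37.82 F [551.   24.3  70.8] yaw -8.6 tilt 0.04 force [ 0.3  0.5 -0.9] grip 27.3 0.0 j [-0.32  0.55  1.6  -0.    0.99  1.4 ]
```

Emit:
servo_tool([
  [0.36,[0,0,-0.02],[0,0,0]],
  [0.36,[0,0,-0.03],[0,0,0]],
  [0.36,[0,0,-0.035],[0,0,0]],
  [1,[0,0,-0.035],[0,0,0]],
  [1,[0,0,-0.035],[0,0,0]],
  [1,[-0.015,-0.03,0],[0,0,0]],
  [1,[-0.015,-0.035,0],[0,0,0]],
  [1,[-0.015,-0.035,0],[0,0,0]],
  [1,[-0.015,-0.035,0],[0,0,0]],
  [1,[-0.015,-0.035,0],[0,0,0]],
])

```text
time_s: 38.65
eef_pos: [499.1, 122.4, 226.0]
ee_rot: [0.0, 0.997, -0.075, -0.0]
force: [0.7, -0.2, -0.9]
grip_width: -0.001
grip_force: 0.0
```

Emit:
servo_tool([
  [1,[-0.015,-0.035,0],[0,0,0]],
  [1,[-0.015,-0.035,0],[0,0,0]],
  [1,[-0.015,-0.035,0],[0,0,0]],
  [1,[-0.015,-0.035,0],[0,0,0]],
  [1,[-0.015,-0.035,0],[0,0,0]],
  [1,[-0.015,-0.035,0],[0,0,0]],
  [1,[-0.015,-0.035,0],[0,0,0]],
  [1,[-0.008,-0.008,0],[0,0,0]],
  [1,[0,0,0],[0,0,0]],
  [1,[0,0,0],[0,0,0]],
])

```text
time_s: 39.48
eef_pos: [425.9, 387.8, 225.7]
ee_rot: [0.0, 0.997, -0.074, -0.0]
force: [-0.1, 1.3, 0.1]
grip_width: 0.0
grip_force: 0.0
```

```bash
python3 - <<'E'
from h import *
st()
c=cam("scene"); P=cloud(c);H,S,V=cv2.split(cv2.cvtColor(c["pixels"],cv2.COLOR_RGB2HSV))
m=(H>5)&(H<22)&(S>150)&(P[...,2]>60)&(P[...,1]>-90)&(P[...,0]<620)&(P[...,0]>450); print("bar",m.sum(),F(np.nanmedian(P[m],0)).round(1))
m=(V<50)&(P[...,2]>95)&(P[...,2]<125)&(P[...,1]>330)&(P[...,1]<430)&(P[...,0]>400); print("ball",m.sum(),F(np.nanmedian(P[m],0)).round(1))
cv2.imwrite("pics/s6.png",cv2.resize(c["pixels"][80:320,80:450],None,fx=2,fy=2)[:,:,::-1])
E
```

```text
t 39.48 F [363.1 447.2 225.7] yaw -8.54 tilt 0.05 force [-0.1  1.3  0.1] grip 0.0 0.0 j [ 0.54  0.43  1.35 -0.    1.37  2.26]
bar 96 [552.9  25.6  88.6]
ball 53 [413.2 446.6 112.4]
```

View pics/s6.png

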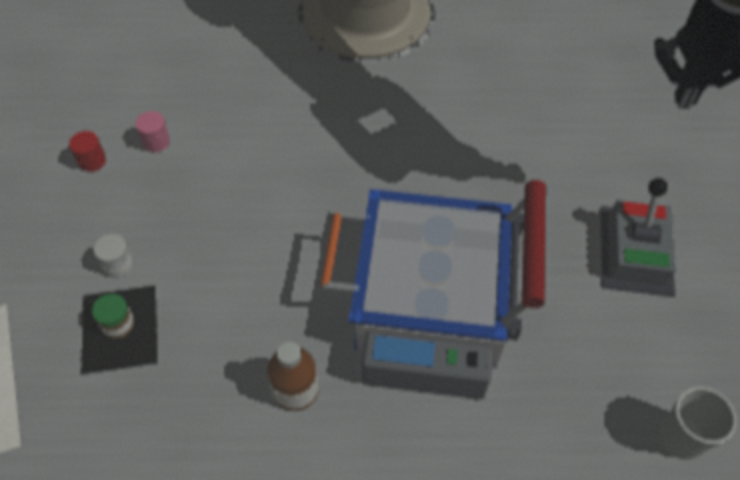

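The lid is closed: the bar is at (332,250), at the same height as at the start, with all three jars under it. The ball is on the red side at (657,187). Now I'll push it to on.

Emit:
servo_tool([
  [1,[0,0,0.034],[0,0,0]],
  [1,[0,0,0.034],[0,0,0]],
  [1,[0,0,0.034],[0,0,0]],
  [1,[0,0,0.029],[0,0,0]],
  [1,[0,0,0],[0,0,0]],
  [1,[0,0,0],[0,0,0]],
])

```text
time_s: 40.03
eef_pos: [426.6, 386.9, 94.9]
ee_rot: [0.001, 0.997, -0.076, -0.001]
force: [0.7, 0.7, 1.0]
grip_width: 0.002
grip_force: 0.0
```

Emit:
servo_tool([
  [1,[0.008,0,0],[0,0,0]],
  [1,[0.008,0,0],[0,0,0]],
  [1,[0.008,0,0],[0,0,0]],
  [1,[0.008,0,0],[0,0,0]],
  [1,[0.008,0,0],[0,0,0]],
  [1,[0.008,0,0],[0,0,0]],
  [1,[0.008,0,0],[0,0,0]],
  [1,[0.008,0,0],[0,0,0]],
  [1,[0.01,0,0],[0,0,0]],
  [1,[0,0,0],[0,0,0]],
])

```text
time_s: 40.87
eef_pos: [501.1, 376.4, 94.8]
ee_rot: [-0.0, 0.997, -0.076, 0.0]
force: [-0.0, -0.8, -0.7]
grip_width: 0.004
grip_force: 0.0
```

Emit:
servo_tool([
  [1,[0,0,0],[0,0,0]],
  [1,[-0.02,0,0],[0,0,0]],
  [1,[-0.01,0,-0.03],[0,0,0]],
  [1,[0,0,-0.04],[0,0,0]],
  [1,[0,0.0,-0.04],[0,0,0]],
  [1,[-0.03,0,-0.02],[0,0,0]],
  [1,[-0.03,0,0],[0,0,0]],
  [1,[0,0,0],[0,0,0]],
  [1,[0,0,0],[0,0,0]],
])

```text
time_s: 41.62
eef_pos: [409.1, 390.9, 225.5]
ee_rot: [-0.0, 0.997, -0.074, 0.0]
force: [0.6, 0.2, -0.7]
grip_width: 0.001
grip_force: 0.0
```

```bash
python3 - <<'E'
from h import *
st()
c=cam("scene"); P=cloud(c);H,S,V=cv2.split(cv2.cvtColor(c["pixels"],cv2.COLOR_RGB2HSV))
m=(H>5)&(H<22)&(S>150)&(P[...,2]>60)&(P[...,1]>-90)&(P[...,0]<620)&(P[...,0]>450); print("bar",m.sum(),F(np.nanmedian(P[m],0)).round(1))
m=(V<50)&(P[...,2]>95)&(P[...,2]<125)&(P[...,1]>330)&(P[...,1]<430)&(P[...,0]>400); print("ball",m.sum(),F(np.nanmedian(P[m],0)).round(1))
cv2.imwrite("pics/s7.png",cv2.resize(c["pixels"][80:320,80:450],None,fx=2,fy=2)[:,:,::-1])
E
```

```text
t 41.62 F [346.1 447.6 225.5] yaw -8.49 tilt 0.04 force [ 0.6  0.2 -0.7] grip 0.1 0.0 j [ 0.56  0.41  1.38 -0.    1.35  2.27]
bar 95 [552.6  25.6  89.2]
ball 69 [484.6 445.  111.4]
```

View pics/s7.png

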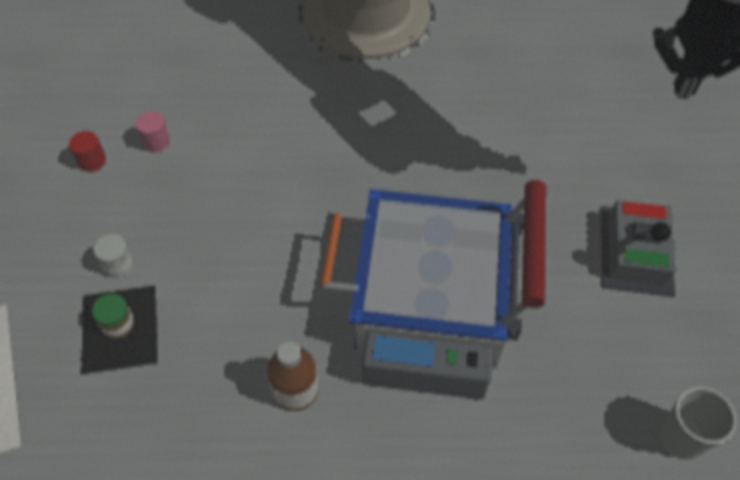

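The ball is on the green side at (658,232), the lid is closed, the jars are in place, and the arm is clear of everything.

```bash
python3 -c "from rig import *; print(finish_job())"
```

```text
the job is handed in; nothing more can be done
None
```

I handed the job in at 41.6 s with the isolator on, the lid closed, all three blue-capped jars upright in the well, the green-capped jar centred on the mat, and the white-capped jar and amber bottle left alone; the judge returned no verdict.

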